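Set and clamp the last leg of an upturned shelf riser

TASK

The little shelf riser lies upside down on the worktop to have its telescopic legs set, and three legs are already locked at the second ring of their posts. Grip the one leg that is still short, draw it straight up until the lower edge of its collar is level with the second ring, as long as the other three, and keep holding it there (it sinks when let go) while you slide its cam lever round the collar until it is fully shut against its stop. Do not shut the lever with the leg off its ring, leave the spoon, spice jar, jug, mug and tin where they are, and finish still holding the leg at that length, since its clamp screw has yet to be tightened.

Things in the scene. Friction and masses are not known exactly. Their poses are not given: they have to be found in the camera images.
- riser: Upturned shelf riser (fixed, does not move): a bamboo board 200 x 300 x 18 mm lying on the worktop, a leg pointing up near each corner (65 mm and 115 mm from the centre). Origin: centre of its underside; x along the 200 mm side, y along the 300 mm side. Kitchen equipment up to 310 mm high (cabinet left, kettle, toaster and knife block right) stands to the sides, over 0.6 m from the robot.
- leg_base: Fixed part of the one leg that is still short: a steel foot flange 44 mm in diameter on the board and an upright post 16 mm in diameter, 72 mm high, with two dark rings round it. Origin: centre of the flange's underside, on the leg's axis, 18 mm above the worktop; z up. It may stand at any of the four corners.
- ring (a point): The second (upper) ring on the post, on the leg's axis, 38 mm above the board (56 mm above the worktop); the first ring is 15 mm lower. Both are hidden inside the leg until it is drawn out.
- leg (a joint): How far the leg is drawn out, m: 0 = fully in (its lower edge 8 mm above the board), 0.030 = lower edge level with the second ring, 0.045 = end stop. It slides straight up on the post and cannot turn on it; it weighs about 0.12 kg, runs freely and sinks to 0 when let go. Closing the lever does not yet make it stay up.
- leg_edge (a point): On the leg's axis at the lower edge of its collar; moves with the leg, meets ring when the length is right. Upwards from here: black collar 31 mm in diameter, 16 mm high, with a clamp lug reaching 24 mm out and, 180 degrees from it, a stop block reaching 28 mm out, neither above the collar; then bare aluminium tube 22 mm in diameter to 60 mm; rubber foot 25 mm in diameter from 60 to 70 mm.
- leg_grip (a point): On the leg's axis 40 mm above its lower edge, at a good height to grip the tube (22 mm in diameter) from above: fingertips then end just above the collar and beside the lever's thumb plate. Top of the leg is 30 mm above this point. The neighbouring legs are 130 mm and 230 mm away along the board's sides.
- lever (a joint): Cam lever's angle, rad: about 0 = open (starts 0 to 0.15, clear of the stop block), 0.8 = fully shut against the stop block on the collar, as on the three set legs. Seen from above it turns anticlockwise to shut, about the leg's own axis; stiff (0.05 N m), stays where it is left. It rides up and down with the leg.
- lever_plate (a point): Middle of the lever's upright thumb plate, 31 mm out from the leg's axis and 26 mm above the leg's lower edge. The plate is 5 mm thick, reaches from 18 to 43 mm from the axis (radially) and from 11 to 37 mm above the leg's lower edge, so a finger that grips the tube beside it can sweep it round when the hand turns about the leg (the fingers slip round the tube).
- set_leg1: A leg already set and locked (fixed): same make as the one to be set, standing with its collar at the second ring and its lever shut. Its origin is the centre of its foot flange on the board; the top of its rubber foot is 108 mm above that, where the top of the leg to be set will be once it is right.
- set_leg2: A leg already set and locked (fixed): same make as the one to be set, standing with its collar at the second ring and its lever shut. Its origin is the centre of its foot flange on the board; the top of its rubber foot is 108 mm above that, where the top of the leg to be set will be once it is right.
- set_leg3: A leg already set and locked (fixed): same make as the one to be set, standing with its collar at the second ring and its lever shut. Its origin is the centre of its foot flange on the board; the top of its rubber foot is 108 mm above that, where the top of the leg to be set will be once it is right.
- measuring_spoon: Red plastic measuring spoon 130 mm long, lying on the board between the legs, under 20 mm high. Leave alone. Origin: centre of its underside, x towards the bowl.
- spice_jar: Small amber glass jar 38 mm in diameter, 65 mm high, standing on the board between the legs. Leave alone. Origin: centre of its underside.
- milk_jug: Steel milk jug, 80 mm in diameter, 95 mm high, handle at its -y side. Leave alone. Origin: centre of its underside.
- coffee_tin: Coffee tin 90 mm in diameter, 120 mm high. Leave alone. Origin: centre of its underside.
- mug: Blue ceramic mug 80 mm in diameter, 90 mm high, handle at its +y side. Leave alone. Origin: centre of its underside.

How it is judged:
By the outcome, as a careful person would: the job done as asked, in the order asked, and still so for the second after the job is handed in, while the arm keeps its last pose, push and grip.
It also fails if it takes over 34 s, if anything falls off the work surface, if the arm or the gripper's body presses on something with over 40 N, if the wrist force passes 120 N, or if a joint passes its speed limit or range.

ROBOT

A 7-joint arm with a two-finger parallel gripper is mounted at the origin on the work surface. World frame = base frame: x ahead of the robot, y to its left, z up, the work surface at z = 0. Lengths are in m, angles in rad, forces in N, time in s.
With the tool pointing down it reaches from about 0.35 to 0.9 m from the base axis. Payload 7.2 kg.
Tool frame: the origin (TCP) lies midway between the tips of the shut fingers; the grasp point (between the pads) lies 19 mm behind it; z points along the fingers, y is the line along which they close (so a half turn about z gives the same grasp; the last joint's range is limited). The gripper opens to 85 mm and grips with 20 to 120 N. Pads are 22 mm wide; open, the fingers measure 114 mm over their backs; the gripper's body (76 mm by 85 mm) begins 54 mm behind the grasp point. The pads swing forward as they close: fully open they stand 13 mm farther back than shut.
Start: joints at [1.237, 0.411, -0.013, 1.596, 0.006, 1.134, -0.082], TCP at [0.164, -0.603, 0.231] pointing down, gripper open.
Joint ranges: [-2.95, 2.95], [-0.29, 1.99], [-1.47, 1.44], [0.14, 2.54], [-1.03, 4.17], [0.13, 1.85], [-2.86, 2.86]. Speed limits (rad/s): [2.39, 2.39, 3.01, 3.01, 3.14, 3.14, 3.14].

INTERFACE

Orientations are given as a unit quaternion [w, x, y, z].
In Python, from workcell import bot, get_image, models gives the robot as it stands.
- The arm moves only by the tool drive_tool, never from a script. Its argument "plan" is a list of rows, each an object of numbers: "dx", "dy", "dz": the shift along the world's x, y, z in mm; "turn": the turn about the world's z in degrees; "jaw": the finger opening in mm, from 0 to 85.4. A call has 1 to 5 rows; each row shifts and turns the commanded pose from where the row before left it; what a row does not reach is not made up. A row lasts 1/12 s, in which the tool goes at most 41.7 mm and 7.16 degrees, less where a joint would pass 70% of its speed; a pose out of reach is approached as far as the arm can. A call is refused whole if a number of a shift passes 41.7 or a number of a turn 7.16, either way. A call with a gripper value outside its range is refused whole. The fingers move at their own pace and stop on an object; the grip force is fixed at half the most. Time passes only in rows, so rows that do not move let the fingers close. It gives the time, the measured TCP pose, the force, the opening and the grip force at its end, in the units of the state.
- bot.state(): the state, without advancing time (a new reading comes with each control period).
- get_image(name): name is "scene" or "top"; returns a dict with "color" (400x640x3 uint8, red, green, blue), "z_map" (400x640 float32, m along the optical axis (not along the pixel's ray), 0 where there is no reading), "fx", "fy", "cx", "cy" (pixels), "view" (4x4, takes a point from world to camera coordinates). Camera axes: x right, y down, z forward; pixel columns grow to the right and rows downward; lengths in m; the calibration is good to about 2 mm. A picture is of the moment at which its call begins.
- bot.sign_off(): hands the job in; it is judged then, once.
Trained networks look in a picture, given as the dict that the camera call returned (one of the last four; its "shot" number tells which), for a name from the list of things; names that differ only in an ending like _2 or _b are one class to them, and where a whole thing is asked for, a point or a joint stands for the part that bears it (a point fixed in the world has none). Each returns a list of dicts, best first, with "score" (0 to 1); they miss things now and then, are a little off and sometimes report something else, mostly with a low value. They report only what shows in the picture. A call takes as long as a camera call.
- models.boxes_of(picture, label): "xyz" ([x, y, z] in m, in the coordinates of the camera as it stood for that picture, good to about 4 mm: the middle of the surface that is visible of it).
- models.landmark_of(picture, label): "xyz" ([x, y, z] in m, in the coordinates of the camera as it stood for that picture, good to about 4 mm: a listed point, or the origin of a listed thing).
The state is a dict: "time": time; "joints": joint angles; "joint_velocities": joint speeds; "joint_efforts": joint torques, N m; "position": TCP position; "tcp_rot": TCP orientation; "wrist_force": force on the tool from outside, world axes, zero at the start; "torque": the same for the moment, N m; "grip_width": finger opening in m; "grip_force": force on a finger pad.
Only numpy, scipy, OpenCV 4.12 (cv2) and the standard library are available. Lean on these libraries where they do the work, as an engineer would, in place of code of your own. Each camera call takes 0.05 s, during which the arm holds its last target. There are 200 camera calls.

## Working session

There is one attempt and no reset: what is moved stays moved. The work goes in short steps, Python scripts to look and compute and a tool call to move; the robot and the scene stay as the last step left them, time stands still between calls to the robot, and variables do not carry over. Pictures are saved under pics/ and viewed, at most 10 in all, crops included, and the job is handed in when it is done.

Besides the shell and the picture viewer there is one more tool, called by a JSON object that holds its "op" and its "data", one argument or row to a line. drive_tool: Moves the arm, as the interface text tells. Its arguments: {"type":"object","properties":{"plan":{"type":"array","items":{"type":"object","properties":{"dx":{"type":"number"},"dy":{"type":"number"},"dz":{"type":"number"},"turn":{"type":"number"},"jaw":{"type":"number"}}}}},"required":["plan"]}

```bash
mkdir -p pics; cat > h.py <<'E'
import numpy as np, cv2
from workcell import bot, get_image, models
def w(p,xyz): return (np.linalg.inv(p["view"])@np.r_[xyz,1])[:3]
def save(p,n): cv2.imwrite(f"pics/{n}.png",p["color"][...,::-1])
def px(p,P):
    c=p["view"]@np.r_[P,1]; return np.array([p["fx"]*c[0]/c[2]+p["cx"],p["fy"]*c[1]/c[2]+p["cy"]]).round()
def cloud(p):
    z=p["z_map"];v,u=np.mgrid[:z.shape[0],:z.shape[1]]
    X=np.stack([(u-p["cx"])/p["fx"]*z,(v-p["cy"])/p["fy"]*z,z,np.ones_like(z)],-1)
    W=(X@np.linalg.inv(p["view"]).T)[...,:3]; W[z==0]=np.nan; return W
E
python3 - <<'E'
from h import *
print(bot.state())
for n in ["top","scene"]:
    p=get_image(n); save(p,n+"0")
    print(n,np.linalg.inv(p["view"])[:3,3].round(3))
    for l in ["riser","leg_base","leg_edge","leg_grip","lever_plate","set_leg1","spice_jar"]:
        for r in models.landmark_of(p,l)[:4]:
            P=w(p,r["xyz"]); print(l,round(r["score"],2),P.round(4),px(p,P))
E
```

```text
{'time': 0.0, 'joints': array([ 1.23678536,  0.411942  , -0.01270563,  1.59707279,  0.00560589,
        1.1343055 , -0.08222375]), 'joint_velocities': array([-4.42271366e-04,  1.25102512e-03, -5.56462431e-05,  1.72491886e-04,
        7.33719760e-05, -6.02298571e-04, -9.91228849e-04]), 'joint_efforts': array([ 1.35682003e-03, -6.00621557e+01,  6.82654940e-01, -2.99418157e+01,
        1.36940819e-02,  1.05058320e-02,  6.69950495e-06]), 'position': array([ 0.16399986, -0.60256539,  0.23041512]), 'tcp_rot': array([-8.27633983e-04,  9.91180859e-01,  1.32513358e-01, -1.75308029e-04]), 'wrist_force': array([-0.40460856,  0.52754227, -0.24456442]), 'torque': array([0.02644794, 0.01556001, 0.04581336]), 'grip_force': 0.0, 'grip_width': 0.08559090688917985}
top [ 0.425 -0.025  1.169]
riser 0.8 [ 0.5387 -0.0767 -0.0031] [335. 204.]
leg_base 0.55 [ 0.6284 -0.1629  0.0186] [362. 175.]
leg_edge 0.63 [ 0.6256 -0.1703  0.0304] [365. 175.]
leg_grip 0.68 [ 0.6267 -0.1621  0.0638] [363. 173.]
lever_plate 0.62 [ 0.5967 -0.1719  0.0538] [366. 183.]
lever_plate 0.39 [ 0.6256 -0.1666  0.0295] [364. 175.]
set_leg1 0.65 [0.4408 0.0228 0.0174] [304. 236.]
set_leg1 0.65 [ 0.5048 -0.2007  0.0183] [375. 214.]
set_leg1 0.65 [0.5678 0.0505 0.0164] [295. 195.]
spice_jar 0.63 [ 0.5    -0.1022  0.0198] [344. 216.]
scene [0.869 0.519 1.124]
riser 0.75 [ 0.5384 -0.0776  0.0009] [309. 202.]
riser 0.59 [0.4197 0.3595 0.    ] [452. 326.]
leg_base 0.71 [ 0.6345 -0.1681  0.018 ] [258. 188.]
leg_edge 0.91 [ 0.6328 -0.1692  0.0266] [259. 185.]
leg_grip 0.84 [ 0.6315 -0.1677  0.0674] [258. 176.]
leg_grip 0.45 [ 0.4621 -0.3985  0.0005] [277. 107.]
lever_plate 0.64 [ 0.6035 -0.1747  0.0498] [267. 174.]
set_leg1 0.72 [0.5719 0.0498 0.0197] [323. 243.]
set_leg1 0.71 [0.4484 0.0153 0.0186] [359. 211.]
set_leg1 0.7 [ 0.5019 -0.2045  0.021 ] [297. 156.]
spice_jar 0.58 [ 0.5019 -0.1014  0.0195] [317. 185.]
```

```bash
python3 - <<'E'
from h import *
p=get_image("top"); W=cloud(p)
def sel(c,r,lo,hi):
    m=(np.hypot(W[...,0]-c[0],W[...,1]-c[1])<r)&(W[...,2]>lo)&(W[...,2]<hi); return W[m]
for n,c,lo,hi in [("short foot",(.63,-.169),.085,.105),("A",(.57,.05),.115,.135),("B",(.445,.019),.115,.135),("C",(.503,-.203),.115,.135)]:
    q=sel(c,.03,lo,hi); print(n,len(q),((q.min(0)+q.max(0))/2).round(4) if len(q) else "",q.mean(0).round(4) if len(q) else "")
q=sel((.63,-.169),.055,.05,.075); print("plate",len(q)); print(q.round(3)[:40])
a=cv2.resize(p["color"][140:260,250:410],(800,600),interpolation=cv2.INTER_CUBIC); cv2.imwrite("pics/topc.png",a[...,::-1])
s=get_image("scene"); W=cloud(s)
q=sel((.63,-.169),.055,.05,.075); q=q[np.hypot(q[:,0]-.63,q[:,1]+.169)>.015];print("plate scene",len(q)); print(q.round(3)[:40])
a=cv2.resize(s["color"][150:210,218:298],(800,600),interpolation=cv2.INTER_CUBIC); cv2.imwrite("pics/scc.png",a[...,::-1])
E
```

```text
short foot 54 [ 0.6292 -0.1678  0.0946] [ 0.6286 -0.1677  0.0949]
A 58 [0.5674 0.0526 0.1247] [0.5662 0.0528 0.1256]
B 58 [0.4422 0.0167 0.1264] [0.4421 0.017  0.126 ]
C 59 [ 0.5051 -0.2031  0.1249] [ 0.5045 -0.2029  0.1254]
plate 30
[[ 0.63  -0.158  0.067]
 [ 0.628 -0.158  0.063]
 [ 0.623 -0.16   0.07 ]
 [ 0.623 -0.159  0.052]
 [ 0.621 -0.161  0.062]
 [ 0.62  -0.163  0.068]
 [ 0.619 -0.166  0.074]
 [ 0.619 -0.168  0.075]
 [ 0.619 -0.171  0.075]
 [ 0.619 -0.165  0.056]
 [ 0.619 -0.171  0.054]
 [ 0.612 -0.173  0.063]
 [ 0.611 -0.171  0.051]
 [ 0.609 -0.173  0.062]
 [ 0.608 -0.176  0.063]
 [ 0.605 -0.172  0.064]
 [ 0.605 -0.175  0.066]
 [ 0.603 -0.173  0.06 ]
 [ 0.602 -0.175  0.063]
 [ 0.601 -0.174  0.053]
 [ 0.6   -0.176  0.061]
 [ 0.599 -0.178  0.064]
 [ 0.596 -0.175  0.063]
 [ 0.596 -0.178  0.063]
 [ 0.594 -0.176  0.059]
 [ 0.593 -0.178  0.062]
 [ 0.591 -0.176  0.055]
 [ 0.59  -0.178  0.064]
 [ 0.588 -0.176  0.055]
 [ 0.588 -0.179  0.056]]
plate scene 40
[[ 0.592 -0.179  0.066]
 [ 0.598 -0.179  0.066]
 [ 0.595 -0.18   0.062]
 [ 0.593 -0.179  0.061]
 [ 0.601 -0.179  0.062]
 [ 0.598 -0.179  0.061]
 [ 0.596 -0.179  0.06 ]
 [ 0.594 -0.177  0.061]
 [ 0.605 -0.176  0.065]
 [ 0.601 -0.179  0.059]
 [ 0.6   -0.175  0.063]
 [ 0.596 -0.178  0.057]
 [ 0.594 -0.177  0.057]
 [ 0.591 -0.179  0.051]
 [ 0.608 -0.177  0.062]
 [ 0.606 -0.175  0.062]
 [ 0.604 -0.174  0.063]
 [ 0.601 -0.175  0.06 ]
 [ 0.598 -0.176  0.056]
 [ 0.613 -0.177  0.061]
 [ 0.612 -0.173  0.065]
 [ 0.609 -0.174  0.063]
 [ 0.607 -0.173  0.062]
 [ 0.603 -0.176  0.055]
 [ 0.601 -0.176  0.054]
 [ 0.599 -0.174  0.054]
 [ 0.614 -0.176  0.059]
 [ 0.612 -0.174  0.06 ]
 [ 0.609 -0.175  0.057]
 [ 0.607 -0.173  0.058]
 [ 0.604 -0.176  0.051]
 [ 0.601 -0.175  0.05 ]
 [ 0.597 -0.172  0.051]
 [ 0.615 -0.174  0.057]
 [ 0.613 -0.173  0.057]
 [ 0.611 -0.172  0.057]
 [ 0.607 -0.174  0.051]
 [ 0.615 -0.175  0.052]
 [ 0.613 -0.175  0.05 ]
 [ 0.611 -0.172  0.052]]
```

View pics/top0.png

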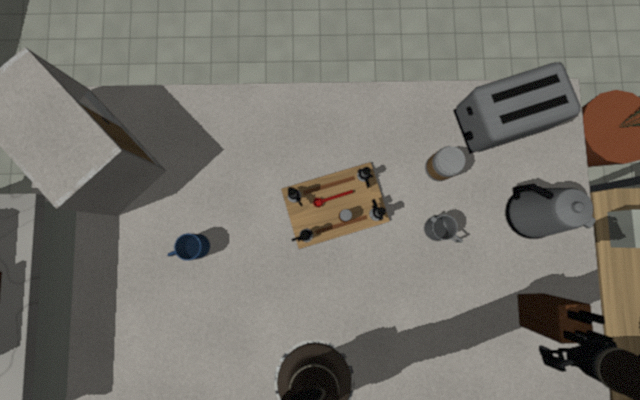

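View pics/topc.png

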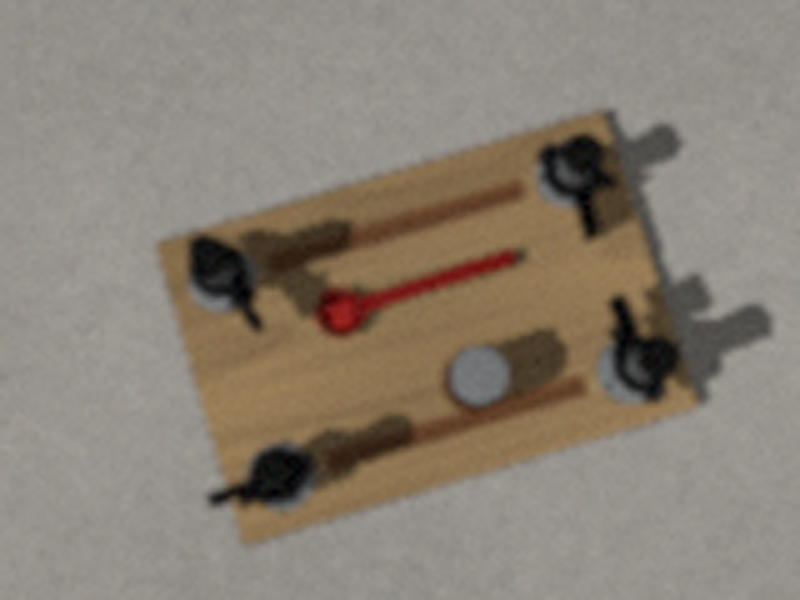

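View pics/scc.png

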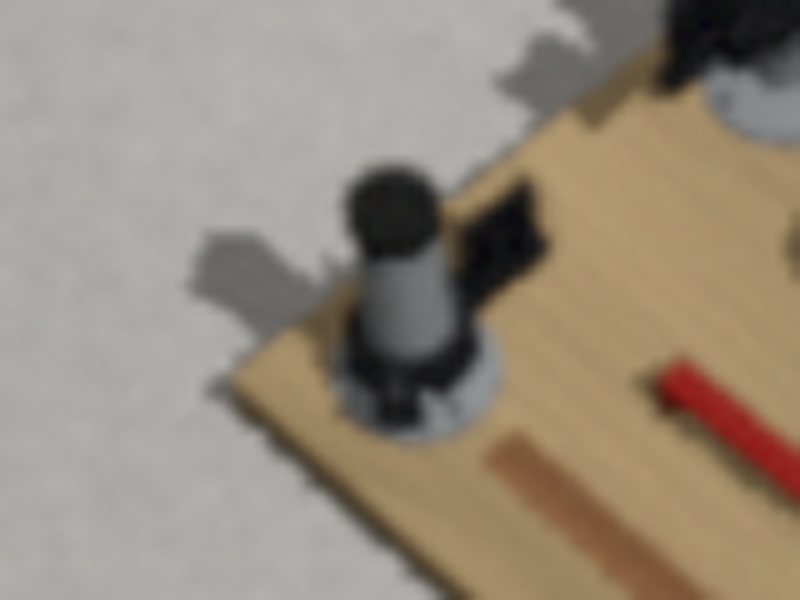

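The top view shows the short leg at crop (570,165), which is pixel (364,173). Its lever points towards -x at about 193° in world axes, and the three set legs have their levers shut. The scene crop shows the short leg at (395,280) with its plate at (510,245). The knife block is beside the gripper, so I'll go +y first.

{"op": "drive_tool", "data": {
  "plan": [
    {"dy": 30},
    {"dy": 32},
    {"dy": 32},
    {"dy": 32, "dx": 10},
    {"dy": 25, "dx": 25}
  ]
}}

```text
invalid input
```

{"op": "drive_tool", "data": {
  "plan": [
    {"dy": 15, "dx": 32, "turn": 3},
    {"dy": 15, "dx": 32, "turn": 3},
    {"dy": 15, "dx": 32, "turn": 3},
    {"dy": 15, "dx": 32, "turn": 3},
    {"dy": 15, "dx": 32, "turn": 3}
  ]
}}

```text
invalid input
```

{"op": "drive_tool", "data": {
  "plan": [
    {"dy": 20, "dx": 32, "turn": 3},
    {"dy": 20, "dx": 32, "turn": 3},
    {"dy": 20, "dx": 32, "turn": 3},
    {"dy": 20, "dx": 32, "turn": 3},
    {"dy": 20, "dx": 32, "turn": 3}
  ]
}}

```text
invalid input
```

{"op": "drive_tool", "data": {
  "plan": [
    {"dx": 0, "dy": 30, "dz": 0, "turn": 0, "jaw": 85},
    {"dx": 0, "dy": 32, "dz": 0, "turn": 0, "jaw": 85},
    {"dx": 0, "dy": 32, "dz": 0, "turn": 0, "jaw": 85},
    {"dx": 10, "dy": 32, "dz": 0, "turn": 0, "jaw": 85},
    {"dx": 25, "dy": 25, "dz": 0, "turn": 0, "jaw": 85}
  ]
}}

```text
time: 1.32
position: [0.1961, -0.4504, 0.2314]
tcp_rot: [-0.0, 0.991, 0.13, -0.001]
wrist_force: [0.7, -0.4, 0.2]
grip_width: 0.085
grip_force: 0.0
```

{"op": "drive_tool", "data": {
  "plan": [
    {"dx": 32, "dy": 17, "dz": 0, "turn": 3, "jaw": 85},
    {"dx": 32, "dy": 17, "dz": 0, "turn": 3, "jaw": 85},
    {"dx": 32, "dy": 17, "dz": 0, "turn": 3, "jaw": 85},
    {"dx": 32, "dy": 17, "dz": 0, "turn": 3, "jaw": 85},
    {"dx": 32, "dy": 17, "dz": 0, "turn": 3, "jaw": 85}
  ]
}}

```text
time: 1.73
position: [0.3605, -0.3661, 0.2317]
tcp_rot: [0.0, 0.965, 0.262, 0.0]
wrist_force: [-0.5, -0.9, 0.2]
grip_width: 0.085
grip_force: 0.0
```

{"op": "drive_tool", "data": {
  "plan": [
    {"dx": 32, "dy": 22, "dz": 0, "turn": 3, "jaw": 85},
    {"dx": 32, "dy": 22, "dz": 0, "turn": 3, "jaw": 85},
    {"dx": 32, "dy": 22, "dz": 0, "turn": 3, "jaw": 85},
    {"dx": 32, "dy": 22, "dz": 0, "turn": 3, "jaw": 85},
    {"dx": 32, "dy": 22, "dz": 0, "turn": 3, "jaw": 85}
  ]
}}

```text
time: 2.15
position: [0.5205, -0.2559, 0.2315]
tcp_rot: [0.0, 0.923, 0.386, 0.0]
wrist_force: [0.5, -0.5, -0.7]
grip_width: 0.085
grip_force: 0.0
```

```bash
python3 - <<'E'
from h import *
s=bot.state(); w_,x,y,z=s["tcp_rot"]; print(s["position"].round(4), np.degrees(np.arctan2(y*y-x*x,2*x*y))%180, s["joints"].round(2), s["time"])
E
```

```text
[ 0.5205 -0.2559  0.2315] 135.35570664034537 [ 0.64  0.36 -0.35  1.69  0.13  1.11 -0.53] 2.15
```

{"op": "drive_tool", "data": {
  "plan": [
    {"dx": 30, "dy": 24, "dz": 0, "turn": 0, "jaw": 85},
    {"dx": 30, "dy": 24, "dz": 0, "turn": 0, "jaw": 85},
    {"dx": 30, "dy": 24, "dz": 0, "turn": 0, "jaw": 85},
    {"dx": 19, "dy": 16, "dz": 0, "turn": 0, "jaw": 85},
    {"dx": 0, "dy": 0, "dz": -36, "turn": 0, "jaw": 85}
  ]
}}

```text
time: 2.57
position: [0.6362, -0.1627, 0.2015]
tcp_rot: [0.002, 0.922, 0.388, 0.007]
wrist_force: [1.0, 0.4, -0.0]
grip_width: 0.085
grip_force: 0.0
```

{"op": "drive_tool", "data": {
  "plan": [
    {"dx": 0, "dy": 0, "dz": -36, "turn": 0, "jaw": 85},
    {"dx": 0, "dy": 0, "dz": -30, "turn": 0, "jaw": 85},
    {"dx": 0, "dy": 0, "dz": -20, "turn": 0, "jaw": 85},
    {"dx": 0, "dy": 0, "dz": 0, "turn": 0, "jaw": 85},
    {"dx": 0, "dy": 0, "dz": 0, "turn": 0, "jaw": 85}
  ]
}}

```text
time: 2.98
position: [0.6277, -0.1689, 0.1086]
tcp_rot: [-0.001, 0.923, 0.385, -0.001]
wrist_force: [0.0, -0.9, 1.3]
grip_width: 0.085
grip_force: 0.0
```

```bash
python3 - <<'E'
from h import *
s=bot.state(); print(s["position"].round(4), s["wrist_force"].round(2))
p=get_image("top"); a=cv2.resize(p["color"][140:215,320:420],(800,600),interpolation=cv2.INTER_CUBIC); cv2.imwrite("pics/t2.png",a[...,::-1])
E
```

```text
[ 0.6277 -0.1689  0.1086] [ 0.04 -0.91  1.3 ]
```

View pics/t2.png

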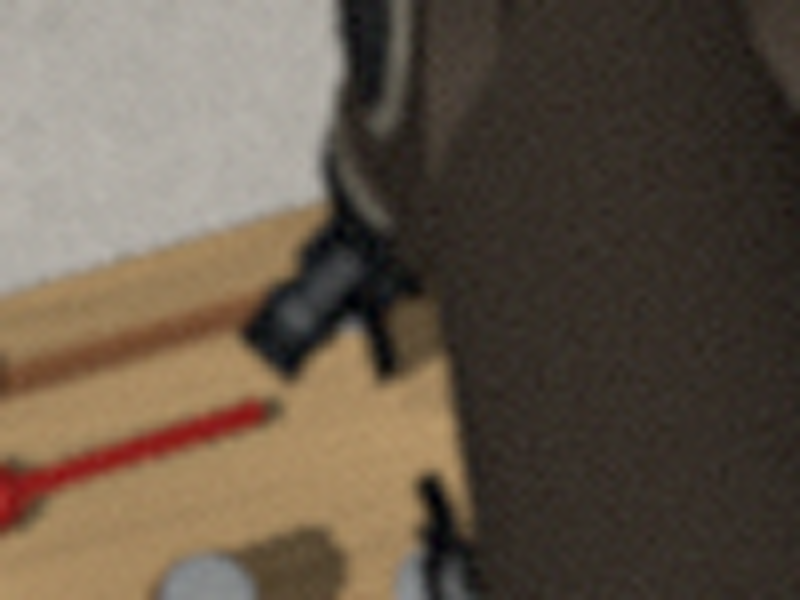

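The crop shows the open finger at (305,310), on the clockwise side of the plate at (385,340), which is where it should be. Descending next.

{"op": "drive_tool", "data": {
  "plan": [
    {"dx": 2, "dy": 1, "dz": -30, "turn": 0, "jaw": 85},
    {"dx": 0, "dy": 0, "dz": -20, "turn": 0, "jaw": 85},
    {"dx": 0, "dy": 0, "dz": -10, "turn": 0, "jaw": 85},
    {"dx": 0, "dy": 0, "dz": 0, "turn": 0, "jaw": 85},
    {"dx": 0, "dy": 0, "dz": 0, "turn": 0, "jaw": 85}
  ]
}}

```text
time: 3.45
position: [0.631, -0.1683, 0.0507]
tcp_rot: [0.0, 0.923, 0.384, 0.001]
wrist_force: [-0.0, 0.3, 1.9]
grip_width: 0.0847
grip_force: 0.0
```

{"op": "drive_tool", "data": {
  "plan": [
    {"dx": 0, "dy": 0, "dz": 0, "turn": 0, "jaw": 10},
    {"dx": 0, "dy": 0, "dz": 0, "turn": 0, "jaw": 10},
    {"dx": 0, "dy": 0, "dz": 0, "turn": 0, "jaw": 10},
    {"dx": 0, "dy": 0, "dz": 0, "turn": 0, "jaw": 10},
    {"dx": 0, "dy": 0, "dz": 0, "turn": 0, "jaw": 10}
  ]
}}

```text
time: 3.87
position: [0.6304, -0.1681, 0.0499]
tcp_rot: [0.0, 0.923, 0.385, 0.0]
wrist_force: [-0.4, 0.9, 0.5]
grip_width: 0.0252
grip_force: 1.3
```

{"op": "drive_tool", "data": {
  "plan": [
    {"dx": 0, "dy": 0, "dz": 0, "turn": 0, "jaw": 10},
    {"dx": 0, "dy": 0, "dz": 0, "turn": 0, "jaw": 10},
    {"dx": 0, "dy": 0, "dz": 0, "turn": 0, "jaw": 10},
    {"dx": 0, "dy": 0, "dz": 0, "turn": 0, "jaw": 10},
    {"dx": 0, "dy": 0, "dz": 0, "turn": 0, "jaw": 10}
  ]
}}

```text
time: 4.28
position: [0.6301, -0.1678, 0.0499]
tcp_rot: [-0.0, 0.923, 0.385, -0.0]
wrist_force: [-3.1, 0.3, 6.0]
grip_width: 0.0212
grip_force: 58.3
```

{"op": "drive_tool", "data": {
  "plan": [
    {"dx": 0, "dy": 0, "dz": 5, "turn": 0, "jaw": 10},
    {"dx": 0, "dy": 0, "dz": 8, "turn": 0, "jaw": 10},
    {"dx": 0, "dy": 0, "dz": 8, "turn": 0, "jaw": 10},
    {"dx": 0, "dy": 0, "dz": 6, "turn": 0, "jaw": 10},
    {"dx": 0, "dy": 0, "dz": 3, "turn": 0, "jaw": 10}
  ]
}}

```text
time: 4.7
position: [0.63, -0.1678, 0.0804]
tcp_rot: [-0.0, 0.923, 0.385, 0.0]
wrist_force: [-1.0, 0.9, -2.4]
grip_width: 0.0211
grip_force: 58.9
```

{"op": "drive_tool", "data": {
  "plan": [
    {"dx": 0, "dy": 0, "dz": 0, "turn": 0, "jaw": 10},
    {"dx": 0, "dy": 0, "dz": 0, "turn": 0, "jaw": 10},
    {"dx": 0, "dy": 0, "dz": 0, "turn": 0, "jaw": 10},
    {"dx": 0, "dy": 0, "dz": 0, "turn": 0, "jaw": 10},
    {"dx": 0, "dy": 0, "dz": 0, "turn": 0, "jaw": 10}
  ]
}}

```text
time: 5.12
position: [0.63, -0.1678, 0.079]
tcp_rot: [-0.0, 0.923, 0.385, -0.0]
wrist_force: [-0.9, 3.1, -0.9]
grip_width: 0.0209
grip_force: 59.0
```

```bash
python3 - <<'E'
from h import *
s=bot.state(); print(s["position"].round(4), s["wrist_force"].round(2),s["torque"].round(2))
for n in ["scene","top"]:
    p=get_image(n)
    for l in ["leg_edge","ring","leg_grip","lever_plate"]:
        for r in models.landmark_of(p,l)[:1]: print(n,l,round(r["score"],2),w(p,r["xyz"]).round(4))
    if n=="scene":
        u,v=px(p,(.63,-.168,.09)).astype(int); print(u,v)
        a=cv2.resize(p["color"][v-30:v+30,u-40:u+40],(800,600),interpolation=cv2.INTER_CUBIC); cv2.imwrite("pics/s3.png",a[...,::-1])
E
```

```text
[ 0.63   -0.1678  0.079 ] [-0.85  3.06 -0.92] [ 0.39  0.18 -0.03]
scene leg_edge 0.52 [ 0.6341 -0.1725  0.0578]
scene ring 0.54 [ 0.6285 -0.1683  0.0543]
scene leg_grip 0.45 [ 0.6312 -0.1693  0.0935]
scene lever_plate 0.68 [ 0.6335 -0.1707  0.0949]
258 171
top leg_edge 0.47 [ 0.6297 -0.1679  0.0593]
top ring 0.46 [ 0.6322 -0.1666  0.0574]
top leg_grip 0.56 [ 0.6268 -0.1639  0.0936]
top lever_plate 0.41 [ 0.5987 -0.1733  0.0825]
```

View pics/s3.png

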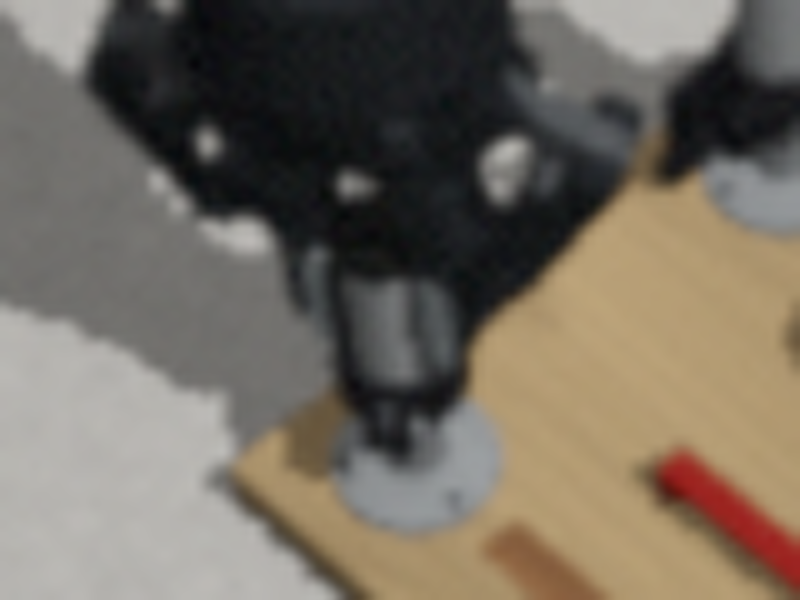

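The crop shows the leg drawn out over its flange at (415,465), with the collar around (400,410). The TCP has risen 29.1 mm, so I'll add 1 mm and then compare the lever plate height with the set legs.

{"op": "drive_tool", "data": {
  "plan": [
    {"dx": 0, "dy": 0, "dz": 1, "turn": 0, "jaw": 10},
    {"dx": 0, "dy": 0, "dz": 0, "turn": 0, "jaw": 10},
    {"dx": 0, "dy": 0, "dz": 0, "turn": 0, "jaw": 10}
  ]
}}

```text
time: 5.87
position: [0.6301, -0.1679, 0.0804]
tcp_rot: [-0.0, 0.923, 0.385, -0.0]
wrist_force: [-2.1, 1.6, -0.1]
grip_width: 0.0211
grip_force: 59.0
```

```bash
python3 - <<'E'
from h import *
s=bot.state(); print(s["position"].round(4), s["wrist_force"].round(2))
for n in ["top","scene"]:
    p=get_image(n); W=cloud(p)
    for nm,c in [("short",(.629,-.168)),("A",(.567,.0525)),("B",(.442,.0168)),("C",(.505,-.203))]:
        d=W-np.array([*c,0]); r=np.hypot(d[...,0],d[...,1]); a=np.degrees(np.arctan2(d[...,1],d[...,0]))%360
        m=(r>.026)&(r<.045)&(W[...,2]>.07)&(W[...,2]<.105)
        if nm=="short": m&=(a>175)&(a<215)
        print(n,nm,m.sum(),"ang",np.median(a[m]).round(0),"z top",np.sort(W[m][:,2])[-6:].round(4))
        # collar points: dark side band
        k=(r<.019)&(r>.0125)&(W[...,2]>.04)&(W[...,2]<.075); print("   collar z lo",np.sort(W[k][:,2])[:6].round(4),k.sum())
E
```

```text
[ 0.6301 -0.1679  0.0804] [-2.14  1.65 -0.14]
top short 19 ang 193.0 z top [0.093  0.0937 0.0953 0.0953 0.0966 0.0967]
   collar z lo [0.0649 0.0666 0.0675 0.0707 0.0709 0.0719] 6
top A 11 ang 214.0 z top [0.0917 0.092  0.0944 0.0949 0.0959 0.0963]
   collar z lo [0.0657 0.066  0.0665 0.0666 0.0669 0.0675] 34
top B 12 ang 111.0 z top [0.0914 0.0915 0.0915 0.0923 0.0943 0.0948]
   collar z lo [0.0655 0.0657 0.0665 0.0666 0.0666 0.0667] 47
top C 16 ang 23.0 z top [0.0912 0.0918 0.0918 0.0921 0.0937 0.0978]
   collar z lo [0.0653 0.0654 0.0664 0.0669 0.067  0.0672] 31
scene short 1 ang 193.0 z top [0.071]
   collar z lo [0.0607 0.0628 0.0637 0.0637 0.0643 0.0648] 46
scene A 20 ang 215.0 z top [0.0917 0.0932 0.0943 0.0956 0.0956 0.0972]
   collar z lo [0.0607 0.0616 0.0623 0.0633 0.0644 0.0645] 68
scene B 43 ang 103.0 z top [0.0925 0.0929 0.094  0.0947 0.0969 0.0975]
   collar z lo [0.0588 0.0593 0.0603 0.0612 0.0616 0.0621] 66
scene C 42 ang 21.0 z top [0.0927 0.0933 0.0933 0.0944 0.0946 0.0957]
   collar z lo [0.057  0.0591 0.0608 0.0611 0.0623 0.0627] 52
```

{"op": "drive_tool", "data": {
  "plan": [
    {"dx": 0, "dy": 0, "dz": -0.3, "turn": 2, "jaw": 10},
    {"dx": 0, "dy": 0, "dz": 0, "turn": 4, "jaw": 10},
    {"dx": 0, "dy": 0, "dz": 0, "turn": 4, "jaw": 10},
    {"dx": 0, "dy": 0, "dz": 0, "turn": 4, "jaw": 10},
    {"dx": 0, "dy": 0, "dz": 0, "turn": 4, "jaw": 10}
  ]
}}

```text
time: 6.38
position: [0.6307, -0.167, 0.0802]
tcp_rot: [-0.0, 0.851, 0.526, 0.001]
wrist_force: [-2.5, 2.4, -0.1]
grip_width: 0.0211
grip_force: 60.7
```

{"op": "drive_tool", "data": {
  "plan": [
    {"dx": 0, "dy": 0, "dz": 0, "turn": 4, "jaw": 10},
    {"dx": 0, "dy": 0, "dz": 0, "turn": 4, "jaw": 10},
    {"dx": 0, "dy": 0, "dz": 0, "turn": 4, "jaw": 10},
    {"dx": 0, "dy": 0, "dz": 0, "turn": 2, "jaw": 10},
    {"dx": 0, "dy": 0, "dz": 0, "turn": 0, "jaw": 10}
  ]
}}

```text
time: 6.8
position: [0.6305, -0.1676, 0.0801]
tcp_rot: [-0.0, 0.781, 0.624, 0.001]
wrist_force: [-0.9, 4.2, -0.9]
grip_width: 0.0213
grip_force: 63.7
```

```bash
cat > m.py <<'E'
from h import *
s=bot.state(); _,x,y,_=s["tcp_rot"]; print(s["position"].round(4), s["wrist_force"].round(2),s["torque"].round(2),"yaw",(np.degrees(np.arctan2(y*y-x*x,2*x*y))%180).round(1),s["joints"].round(2))
for n in ["top","scene"]:
    p=get_image(n); W=cloud(p); save(p,f"{n}_{s['time']:.2f}")
    d=W-np.array([.629,-.168,0]); r=np.hypot(d[...,0],d[...,1]); a=np.degrees(np.arctan2(d[...,1],d[...,0]))%360
    m=(r>.028)&(r<.045)&(W[...,2]>.07)&(W[...,2]<.102)&(a>180)&(a<270)
    print(n,m.sum(),"ang",np.sort(a[m]).round(0)[::2],"z",np.sort(W[m][:,2])[-6:].round(4))
E
python3 m.py
```

```text
[ 0.6305 -0.1676  0.0801] [-0.94  4.21 -0.86] [ 1.08  0.12 -0.47] yaw 167.3 [ 0.5   0.66 -0.47  1.64  0.35  0.93 -0.31]
top 14 ang [206. 207. 208. 209. 209. 211. 213.] z [0.0913 0.0914 0.0925 0.094  0.0963 0.097 ]
scene 2 ang [210.] z [0.0711 0.0728]
```

{"op": "drive_tool", "data": {
  "plan": [
    {"dx": 0, "dy": 0, "dz": 0, "turn": 4, "jaw": 10},
    {"dx": 0, "dy": 0, "dz": 0, "turn": 4, "jaw": 10},
    {"dx": 0, "dy": 0, "dz": 0, "turn": 4, "jaw": 10},
    {"dx": 0, "dy": 0, "dz": 0, "turn": 4, "jaw": 10},
    {"dx": 0, "dy": 0, "dz": 0, "turn": 0, "jaw": 10}
  ]
}}

```text
time: 7.32
position: [0.6304, -0.1669, 0.08]
tcp_rot: [-0.0, 0.686, 0.728, 0.001]
wrist_force: [-0.9, 6.4, -0.9]
grip_width: 0.0211
grip_force: 62.2
```

```bash
python3 m.py
```

```text
[ 0.6304 -0.1669  0.08  ] [-0.95  6.42 -0.9 ] [ 1.34  0.2  -0.04] yaw 3.4 [ 0.55  0.67 -0.53  1.64  0.4   0.94 -0.07]
top 6 ang [222. 224. 226.] z [0.085  0.0869 0.092  0.0921 0.0932 0.0944]
scene 0 ang [] z []
```

{"op": "drive_tool", "data": {
  "plan": [
    {"dx": 0, "dy": 0, "dz": 0, "turn": 2, "jaw": 10},
    {"dx": 0, "dy": 0, "dz": 0, "turn": 2, "jaw": 10},
    {"dx": 0, "dy": 0, "dz": 0, "turn": 0, "jaw": 10}
  ]
}}

```text
time: 7.67
position: [0.6304, -0.1673, 0.08]
tcp_rot: [-0.0, 0.661, 0.751, 0.001]
wrist_force: [-0.3, 5.0, -1.2]
grip_width: 0.0214
grip_force: 63.6
```

```bash
python3 m.py
```

```text
[ 0.6304 -0.1673  0.08  ] [-0.3   5.02 -1.25] [ 1.28  0.11 -0.21] yaw 7.3 [ 0.56  0.68 -0.55  1.64  0.41  0.95 -0.01]
top 5 ang [225. 228. 235.] z [0.0821 0.0862 0.0887 0.0936 0.0972]
scene 0 ang [] z []
```

{"op": "drive_tool", "data": {
  "plan": [
    {"dx": 0, "dy": 0, "dz": 0, "turn": 2, "jaw": 10},
    {"dx": 0, "dy": 0, "dz": 0, "turn": 1, "jaw": 10},
    {"dx": 0, "dy": 0, "dz": 0, "turn": 0, "jaw": 10}
  ]
}}

```text
time: 8.02
position: [0.6305, -0.1678, 0.0801]
tcp_rot: [0.0, 0.641, 0.767, 0.0]
wrist_force: [0.0, 4.6, -1.3]
grip_width: 0.0212
grip_force: 66.3
```

```bash
python3 m.py
```

```text
[ 0.6305 -0.1678  0.0801] [ 0.03  4.64 -1.33] [ 1.14 -0.03 -0.09] yaw 10.2 [ 0.56  0.68 -0.56  1.63  0.42  0.95  0.03]
top 1 ang [232.] z [0.0858]
scene 0 ang [] z []
```

{"op": "drive_tool", "data": {
  "plan": [
    {"dx": 0, "dy": 0, "dz": 0, "turn": 2, "jaw": 10},
    {"dx": 0, "dy": 0, "dz": 0, "turn": 1, "jaw": 10},
    {"dx": 0, "dy": 0, "dz": 0, "turn": 0, "jaw": 10}
  ]
}}

```text
time: 8.37
position: [0.6305, -0.1678, 0.0801]
tcp_rot: [0.0, 0.621, 0.784, 0.0]
wrist_force: [2.0, 4.7, -0.4]
grip_width: 0.0213
grip_force: 68.1
```

```bash
python3 m.py
```

```text
[ 0.6305 -0.1678  0.0801] [ 1.97  4.67 -0.38] [ 1.39 -0.09 -0.75] yaw 13.2 [ 0.57  0.68 -0.57  1.63  0.43  0.95  0.08]
top 1 ang [232.] z [0.0923]
scene 0 ang [] z []
```

{"op": "drive_tool", "data": {
  "plan": [
    {"dx": 0, "dy": 0, "dz": 0, "turn": 1, "jaw": 10},
    {"dx": 0, "dy": 0, "dz": 0, "turn": 1, "jaw": 10},
    {"dx": 0, "dy": 0, "dz": 0, "turn": 0, "jaw": 10}
  ]
}}

```text
time: 8.72
position: [0.6304, -0.1676, 0.0801]
tcp_rot: [0.0, 0.607, 0.795, 0.0]
wrist_force: [1.6, 6.0, -0.3]
grip_width: 0.0212
grip_force: 68.4
```

```bash
python3 m.py
```

```text
[ 0.6304 -0.1676  0.0801] [ 1.56  6.01 -0.34] [ 1.32 -0.06 -0.38] yaw 15.3 [ 0.58  0.68 -0.58  1.63  0.44  0.96  0.11]
top 1 ang [233.] z [0.0888]
scene 0 ang [] z []
```

{"op": "drive_tool", "data": {
  "plan": [
    {"dx": 0, "dy": 0, "dz": 0, "turn": 1, "jaw": 10},
    {"dx": 0, "dy": 0, "dz": 0, "turn": 1, "jaw": 10},
    {"dx": 0, "dy": 0, "dz": 0, "turn": 0, "jaw": 10}
  ]
}}

```text
time: 9.07
position: [0.6303, -0.1672, 0.08]
tcp_rot: [-0.0, 0.593, 0.806, 0.0]
wrist_force: [0.4, 6.6, -0.4]
grip_width: 0.021
grip_force: 67.3
```

```bash
python3 m.py
```

```text
[ 0.6303 -0.1672  0.08  ] [ 0.41  6.57 -0.38] [ 1.59  0.07 -0.51] yaw 17.3 [ 0.58  0.69 -0.59  1.63  0.44  0.96  0.14]
top 0 ang [] z []
scene 0 ang [] z []
```

```bash
ls pics | tail -20; python3 - <<'E'
import cv2,glob
t=sorted(glob.glob("pics/top_*"),key=lambda f:float(f[9:-4]))[-1];s=t.replace("top_","scene_")
a=cv2.resize(cv2.imread(t)[150:210,330:370],(400,600),interpolation=cv2.INTER_CUBIC)
b=cv2.resize(cv2.imread(s)[150:210,240:280],(400,600),interpolation=cv2.INTER_CUBIC)
cv2.imwrite("pics/cmb.png",cv2.convertScaleAbs(cv2.hconcat([a,b]),alpha=1.8,beta=10))
E
```

```text
s3.png
scc.png
scene0.png
scene_6.80.png
scene_7.32.png
scene_7.67.png
scene_8.02.png
scene_8.37.png
scene_8.72.png
scene_9.07.png
t2.png
top0.png
top_6.80.png
top_7.32.png
top_7.67.png
top_8.02.png
top_8.37.png
top_8.72.png
top_9.07.png
topc.png
```

View pics/cmb.png

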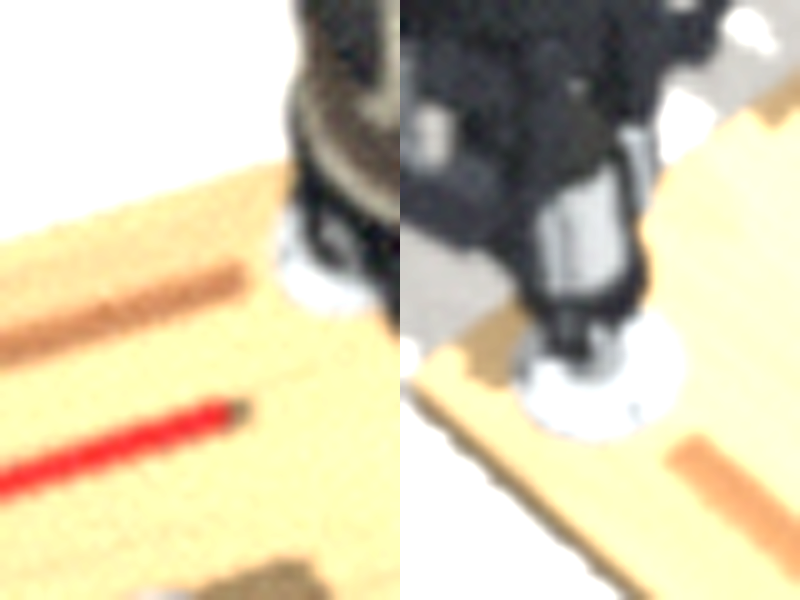

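Left: the lever is hidden behind the finger. Right: the collar sits above the flange with its lug at (570,330), and the height hasn't changed. The yaw still follows the command, so the lever isn't at its stop yet. I'll keep turning and watch the torque.

{"op": "drive_tool", "data": {
  "plan": [
    {"dx": 0, "dy": 0, "dz": 0, "turn": 1, "jaw": 10},
    {"dx": 0, "dy": 0, "dz": 0, "turn": 1, "jaw": 10},
    {"dx": 0, "dy": 0, "dz": 0, "turn": 0, "jaw": 10}
  ]
}}

```text
time: 9.42
position: [0.6301, -0.167, 0.08]
tcp_rot: [-0.001, 0.579, 0.815, 0.001]
wrist_force: [-0.1, 6.6, -0.7]
grip_width: 0.0206
grip_force: 67.5
```

```bash
python3 m.py | head -1
```

```text
[ 0.6301 -0.167   0.08  ] [-0.14  6.63 -0.73] [ 1.78  0.23 -1.02] yaw 19.3 [ 0.59  0.69 -0.6   1.63  0.45  0.96  0.17]
```

{"op": "drive_tool", "data": {
  "plan": [
    {"dx": 0, "dy": 0, "dz": 0, "turn": 1, "jaw": 10},
    {"dx": 0, "dy": 0, "dz": 0, "turn": 1, "jaw": 10},
    {"dx": 0, "dy": 0, "dz": 0, "turn": 0, "jaw": 10}
  ]
}}

```text
time: 9.77
position: [0.63, -0.1666, 0.0799]
tcp_rot: [-0.001, 0.564, 0.826, 0.001]
wrist_force: [0.3, 7.8, -1.5]
grip_width: 0.0208
grip_force: 66.9
```

```bash
python3 m.py|head -1
```

```text
[ 0.63   -0.1666  0.0799] [ 0.34  7.84 -1.46] [ 1.92  0.31 -0.85] yaw 21.3 [ 0.59  0.69 -0.61  1.63  0.46  0.96  0.2 ]
```

{"op": "drive_tool", "data": {
  "plan": [
    {"dx": 0, "dy": 0, "dz": 0, "turn": 1.5, "jaw": 10},
    {"dx": 0, "dy": 0, "dz": 0, "turn": 1.5, "jaw": 10},
    {"dx": 0, "dy": 0, "dz": 0, "turn": 0, "jaw": 10},
    {"dx": 0, "dy": 0, "dz": 0, "turn": 0, "jaw": 10}
  ]
}}

```text
time: 10.2
position: [0.6298, -0.166, 0.0798]
tcp_rot: [-0.001, 0.543, 0.84, 0.001]
wrist_force: [-0.9, 8.1, -1.0]
grip_width: 0.0212
grip_force: 75.9
```

```bash
python3 m.py; python3 - <<'E'
from h import *
for n in ["top","scene"]:
    p=get_image(n)
    for l in ["lever_plate","leg_edge","ring","spice_jar","measuring_spoon"]:
        for r in models.landmark_of(p,l)[:2]:
            P=w(p,r["xyz"]); print(n,l,round(r["score"],2),P.round(4))
E
```

```text
[ 0.6298 -0.166   0.0798] [-0.92  8.1  -0.96] [ 2.18  0.35 -0.7 ] yaw 24.3 [ 0.6   0.69 -0.62  1.63  0.47  0.97  0.24]
top 0 ang [] z []
scene 0 ang [] z []
top leg_edge 0.45 [ 0.6269 -0.1683  0.0577]
top ring 0.49 [0.4128 0.3639 0.0017]
top spice_jar 0.67 [ 0.5023 -0.2004  0.0178]
top spice_jar 0.54 [ 0.4988 -0.1041  0.0196]
top measuring_spoon 0.75 [ 0.5642 -0.0741  0.0216]
scene lever_plate 0.41 [ 0.655  -0.4162  0.0033]
scene leg_edge 0.68 [ 0.6328 -0.17    0.0563]
scene ring 0.81 [ 0.6293 -0.1695  0.0553]
scene spice_jar 0.69 [ 0.5042 -0.1011  0.0178]
scene spice_jar 0.63 [ 0.6324 -0.1711  0.0555]
scene measuring_spoon 0.62 [ 0.5565 -0.0751  0.0161]
```

{"op": "drive_tool", "data": {
  "plan": [
    {"dx": 0, "dy": 0, "dz": 0, "turn": 0, "jaw": 10},
    {"dx": 0, "dy": 0, "dz": 0, "turn": 0, "jaw": 10},
    {"dx": 0, "dy": 0, "dz": 0, "turn": 0, "jaw": 10}
  ]
}}

```text
time: 11.15
position: [0.6298, -0.166, 0.0798]
tcp_rot: [-0.001, 0.543, 0.84, 0.001]
wrist_force: [-1.3, 9.9, -1.4]
grip_width: 0.0212
grip_force: 76.0
```

```bash
python3 -c "
from h import *
s=bot.state();print(s['position'].round(4),s['wrist_force'].round(1),s['grip_force'])
print(bot.sign_off())"
```

```text
[ 0.6298 -0.166   0.0798] [-1.3  9.9 -1.4] 75.95646951573144
the job is handed in; nothing more can be done
None
```

I drew the leg up about 30 mm to the second ring, swept its lever round to the stop, and handed the job in at about 11 s still gripping the leg; the finger hid the lever at the end, so "fully shut" rests on the turn angle and the rising side force, not on a direct view.

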